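# Cull the damaged levers and close the instrument containers

## Task

Sort the batch of small steel levers lying on the worktop before sterilising: put every sound lever (straight, with its full-length blade) into the long case, and every damaged one (blade bent sideways or snapped short) into the square tin. Then close each container with the lid that fits it, fully down and level, and leave the thermometer, the tape and the glucose meter where they are.

Things in the scene. Friction and masses are not known exactly. Their poses are not given: they have to be found in the camera images.
- lever_1: Sound lever, 110 mm long. Steel handle 60 long, 14 wide, 9 mm high, ribbed, from x = -55 to +5 mm (middle at -25), as on all levers. Origin on the underside, +x from handle to blade, z up. 60 g. May be absent. Its blade, 9 wide and 5 mm thick, runs straight on from x = +5 to +55 mm.
- lever_2: Sound lever, 110 mm long. Steel handle 60 long, 14 wide, 9 mm high, ribbed, from x = -55 to +5 mm (middle at -25), as on all levers. Origin on the underside, +x from handle to blade, z up. 60 g. May be absent. Its blade, 9 wide and 5 mm thick, runs straight on from x = +5 to +55 mm.
- lever_3: Sound lever, 110 mm long. Steel handle 60 long, 14 wide, 9 mm high, ribbed, from x = -55 to +5 mm (middle at -25), as on all levers. Origin on the underside, +x from handle to blade, z up. 60 g. May be absent. Its blade, 9 wide and 5 mm thick, runs straight on from x = +5 to +55 mm.
- lever_4: Damaged lever: its blade, 50 long, 9 wide, 5 mm thick, is bent 57 degrees sideways in the plane of the table (to its own +y side) where it leaves the handle at x = +5 mm; tip at about x = +33, y = +44 mm. Steel handle 60 long, 14 wide, 9 mm high, ribbed, from x = -55 to +5 mm (middle at -25), as on all levers. Origin on the underside, +x from handle to blade, z up. 60 g. May be absent. 
- lever_5: Damaged lever: its blade, 50 long, 9 wide, 5 mm thick, is bent 57 degrees sideways in the plane of the table (to its own -y side) where it leaves the handle at x = +5 mm; tip at about x = +33, y = -44 mm. Steel handle 60 long, 14 wide, 9 mm high, ribbed, from x = -55 to +5 mm (middle at -25), as on all levers. Origin on the underside, +x from handle to blade, z up. 60 g. May be absent. 
- lever_6: Damaged lever, 76 mm long: its blade is snapped off short, a stub 9 wide and 5 mm thick from x = +5 to +21 mm. Steel handle 60 long, 14 wide, 9 mm high, ribbed, from x = -55 to +5 mm (middle at -25), as on all levers. Origin on the underside, +x from handle to blade, z up. 60 g. May be absent. 
- case: Open steel container fixed to the worktop, 136 x 80 mm outside, 50 mm high, walls and floor 4 mm thick (inside 128 x 72 mm, 46 mm deep). Origin at the centre of its underside, x and y along its sides (x along the long side), z up. For the sound levers.
- tin: Open steel container fixed to the worktop, 116 x 116 mm outside, 50 mm high, walls and floor 4 mm thick (inside 108 x 108 mm, 46 mm deep). Origin at the centre of its underside, x and y along its sides, z up. For the damaged levers.
- lid_long: Loose steel lid of the long case, 0.15 kg: plate 140 x 84 mm, top 12 mm over the origin, 8 mm deep lip (121 x 65 mm) below it that enters the container with 3.5 mm play each side. Handle on top: bar 60 mm along x, 12 wide, from 32 to 42 mm over the origin, free below it and beside it down to the plate. Origin: centre of the lip's lower edge; fully down, 42 mm above the container's origin. x along the long side.
- lid_square: Loose steel lid of the square tin, 0.15 kg: plate 120 x 120 mm, top 12 mm over the origin, 8 mm deep lip (101 x 101 mm) below it that enters the container with 3.5 mm play each side. Handle on top: bar 60 mm along x, 12 wide, from 32 to 42 mm over the origin, free below it and beside it down to the plate. Origin: centre of the lip's lower edge; fully down, 42 mm above the container's origin.
- thermometer: Bystander: slim white clinical thermometer, 138 mm long along its y, 19 wide, 10 mm high. Leave alone.
- tape_white: Bystander: roll of white tape lying flat, about 64 mm across, 25 mm high. Leave alone.
- glucometer: Bystander: white glucose meter, 97 x 51 x 20 mm. Leave alone.

How it is judged (in metres and radians):
At the end, for the whole second after the job is handed in: Sound levers lie in the long case, damaged ones in the square tin (origin between the walls, under 42 mm above the container's origin); each lid sits on its own container: origin within 9 mm of centre, 38 to 44.5 mm above the container's, tilt under 0.05 rad; all at rest (x of lever_1 in the frame of case between -0.064 and 0.064 m and y of lever_1 in the frame of case between -0.036 and 0.036 m and z of lever_1 in the frame of case between 0 and 0.042 m and linear speed of each of lever_1, lever_2, lever_3, lever_4, lever_5, lever_6, lid_long, lid_square below 0.03 m/s and x of lever_2 in the frame of case between -0.064 and 0.064 m and y of lever_2 in the frame of case between -0.036 and 0.036 m and z of lever_2 in the frame of case between 0 and 0.042 m and x of lever_3 in the frame of case between -0.064 and 0.064 m and y of lever_3 in the frame of case between -0.036 and 0.036 m and z of lever_3 in the frame of case between 0 and 0.042 m and x of lever_4 in the frame of tin between -0.054 and 0.054 m and y of lever_4 in the frame of tin between -0.054 and 0.054 m and z of lever_4 in the frame of tin between 0 and 0.042 m and x of lever_5 in the frame of tin between -0.054 and 0.054 m and y of lever_5 in the frame of tin between -0.054 and 0.054 m and z of lever_5 in the frame of tin between 0 and 0.042 m and x of lever_6 in the frame of tin between -0.054 and 0.054 m and y of lever_6 in the frame of tin between -0.054 and 0.054 m and z of lever_6 in the frame of tin between 0 and 0.042 m and horizontal distance between lid_long and case below 0.009 m and z of lid_long in the frame of case between 0.038 and 0.0445 m and angle between each of lid_long, lid_square's own z axis and vertical below 0.05 rad and horizontal distance between lid_square and tin below 0.009 m and z of lid_square in the frame of tin between 0.038 and 0.0445 m); the robot touches nothing.
It fails at once if the thermometer, the tape or the glucose meter is moved more than 5 cm (distance of any of thermometer, tape_white, glucometer from where it was at the start of the episode above 0.05 m).
Of lever_1, lever_2, lever_3, lever_4, lever_5, lever_6 only 5 to 6 are there at a start; the rules pass over those that are not, and their reading is None.
At some moment in a run one of lever_1, lever_2, lever_3, lever_4, lever_5, lever_6 may be knocked a few centimetres aside while the robot is not near it.
Once in a run the grip may slacken for a moment while it holds something.
It also fails if it takes over 210 s, if anything falls off the work surface, if the arm or the gripper's body presses on something with over 40 N, if the wrist force passes 120 N, or if a joint passes its speed limit or range.

## Robot

A 6-joint arm with a two-finger parallel gripper is mounted at the origin on a cart in front of the work surface, level with it; the furniture and walls round the work are solid. World frame = base frame: x ahead of the robot, y to its left, z up, the work surface at z = 0. Lengths are in mm, angles in rad, forces in N, time in s.
With the tool pointing down it reaches from about 300 to 775 mm from the base axis. Payload 14.6 kg.
Tool frame: the origin (TCP) lies on the centre line of the jaws, within the pads' length; the fingertips stand 19 mm ahead of it and the grasp point (between the pads) is the TCP (bot.tip_reach is the distance from the TCP to the fingertips, in mm); y points along the fingers, x is the direction in which the jaws open and shut, and the axes are right-handed (so a half turn about y gives the same grasp; the last joint's range is limited). The gripper opens to 85 mm and grips with 20 to 120 N. Pads are 22 mm wide; open, the fingers measure 114 mm over their backs; the gripper's body (76 mm by 85 mm) begins 54 mm behind the grasp point. The pads swing forward as they close: fully open they stand 13 mm farther back than shut.
Start: joints at [1.163, 0.3, 1.521, -0, 1.321, -0.067], TCP at [183.83, 518.359, 250.281] pointing down, gripper open.
Joint ranges: [-3.03, 3.03], [-0.79, 2.21], [0.23, 2.52], [-1.04, 4.18], [0, 3.07], [-2.55, 2.55]. Speed limits (rad/s): [2.22, 2.22, 2.57, 3.14, 3.14, 3.14].

## Interface

Orientations are given as a unit quaternion [w, x, y, z].
In Python, from rig import bot gives the robot as it stands. Calls block until the motion is done:
- bot.move_to(position, orientation): joint-space move of the TCP to a pose.
- bot.servo_line(position, attitude=None, speed=150, until_force=None): straight line of the TCP; attitude=None keeps the orientation; speed is the mean speed in mm/s. With until_force (N) it stops when the force on the tool has changed by that much, and returns True; else False.
- bot.move_joints(angles): joint-space move.
- bot.move_gripper(opening, grip_force=None): finger opening in mm; grip_force is the grip in N (None keeps the last); returns when the fingers have stopped.
- bot.dwell(seconds).
- bot.ik(position, orientation): joint angles nearest the present ones, or None.
- bot.read_state(): the state.
- bot.read_camera(name): name is "scene" or "top" or "wrist"; returns a dict with "image" (384x512x3 uint8, blue, green, red), "depth" (384x512 float32, mm along the optical axis (not along the pixel's ray), 0 where there is no reading), "fovy" (degrees; the focal length in pixels is half the picture's height over the tangent of half this angle, whatever the lens; pixels are square), "cx", "cy" (the principal point, pixels), "eye" and "attitude" of the camera in the world; the wrist camera has in their place "mount" (4x4, takes a point from camera to tool coordinates, whose origin is the TCP and whose axes are the tool frame's). Camera axes: x right, y down, z forward; pixel columns grow to the right and rows downward; lengths in mm; the calibration is good to about 2 mm. A picture is of the moment at which its call begins: read the wrist's pose just before it.
A pose or a line that the arm cannot do raises bot.MotionError and nothing moves.
- bot.finish_job(): hands the job in, once; it reports no verdict.
The state is a dict: "clock": time; "joint_positions": joint angles; "qvel": joint speeds; "effort": joint torques, N m; "ee_pos": TCP position; "tool_rot": TCP orientation; "ft_force": force on the tool from outside, world axes, zero at the start; "moment": the same for the moment, N m; "grip_width": finger opening in mm.
Only numpy, scipy, OpenCV 4.12 (cv2) and the standard library are available. Lean on these libraries where they do the work, as an engineer would, in place of code of your own. Each camera call takes 0.05 s, during which the arm holds its last target.

## Working session

There is one attempt and no reset: what is moved stays moved. The work goes in short steps, each a Python script; the robot and the scene stay as the last script left them, time stands still between calls to the robot, and variables do not carry over. Pictures are saved under pics/ and viewed, and the job is handed in when it is done.

```bash
ls; mkdir -p pics; python3 - <<'E'
from rig import bot
import cv2,numpy as np
for n in ["scene","top","wrist"]:
    c=bot.read_camera(n); cv2.imwrite(f"pics/{n}0.png",c["image"]); np.savez(f"pics/{n}0.npz",**c)
    print(n,{k:v for k,v in c.items() if k not in("image","depth")})
print(bot.read_state())
E
```

```text
pics
scene {'fovy': 53.28018947770964, 'cx': 258.14440626063055, 'cy': 189.13918353249605, 'eye': array([ 117.50724258, -161.40060234,  717.89800725]), 'attitude': array([-0.33285085,  0.86838207, -0.34681162,  0.12183841])}
top {'fovy': 57.10093987220843, 'cx': 258.60043608223106, 'cy': 191.74471485195653, 'eye': array([459.16853949, 298.72248261, 888.23642059]), 'attitude': array([ 0.01639266, -0.70613208,  0.70754703, -0.02204486])}
wrist {'fovy': 66.82178952944034, 'cx': 255.59988769388295, 'cy': 194.42872637787625, 'mount': array([[ 9.99999043e-01, -8.92731655e-04, -1.05697159e-03,
        -1.27080369e+00],
       [ 7.57791122e-04, -2.85759545e-01,  9.58301053e-01,
        -1.23274186e+02],
       [-1.15754541e-03, -9.58300937e-01, -2.85758595e-01,
         7.26334321e+01],
       [ 0.00000000e+00,  0.00000000e+00,  0.00000000e+00,
         1.00000000e+00]])}
{'clock': 0.15, 'joint_positions': array([ 1.16341332e+00,  3.00372909e-01,  1.52142938e+00, -4.91532473e-06,
        1.32071847e+00, -6.65964198e-02]), 'qvel': array([-0.0003336 , -0.00111486, -0.00175073, -0.0011267 , -0.00051034,
        0.00197049]), 'effort': array([ 3.16088095e-03, -5.43666923e+01, -3.61883390e+01,  2.96672204e-05,
        3.20542575e-03,  1.68434406e-05]), 'ee_pos': array([183.76356492, 518.2214973 , 249.83935208]), 'tool_rot': array([-0.57737124,  0.57771625,  0.40769527, -0.40825354]), 'ft_force': array([-0.41969535, -0.38581141, -0.87669864]), 'moment': array([-0.05364497, -0.01889915, -0.00399793]), 'grip_width': 85.64022546374083}
```

View images.

View pics/scene0.png

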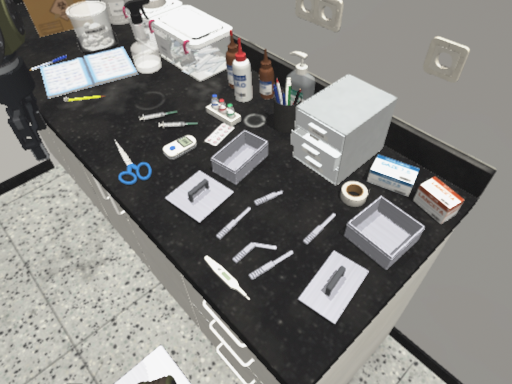

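View pics/top0.png

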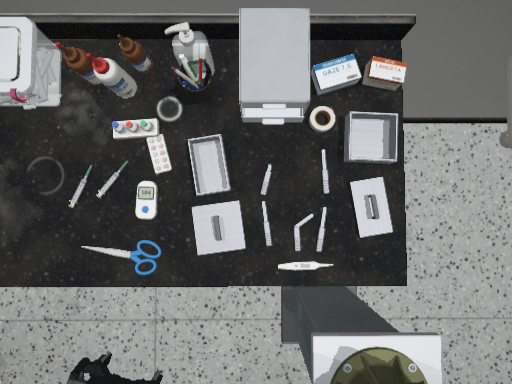

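View pics/wrist0.png

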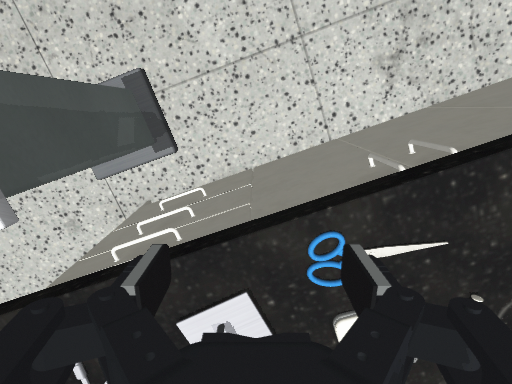

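```bash
cat > h.py <<'E'
import numpy as np,cv2
from rig import bot
from scipy.spatial.transform import Rotation as R
def q2R(q): return R.from_quat(np.r_[q[1:],q[0]]).as_matrix()
def R2q(M): q=R.from_matrix(M).as_quat(); return np.r_[q[3],q[:3]]
def cam(name):
    s=bot.read_state(); c=bot.read_camera(name)
    if name=="wrist":
        T=c["mount"]; Rt=q2R(s["tool_rot"]); c["R"]=Rt@T[:3,:3]; c["eye"]=Rt@T[:3,3]+s["ee_pos"]
    else: c["R"]=q2R(c["attitude"])
    c["f"]=192/np.tan(np.radians(c["fovy"])/2)
    return c
def ray(c,uv,z):
    uv=np.atleast_2d(np.asarray(uv,float))
    d=np.c_[(uv[:,0]-c["cx"])/c["f"],(uv[:,1]-c["cy"])/c["f"],np.ones(len(uv))]@c["R"].T
    t=(z-c["eye"][2])/d[:,2]
    return c["eye"]+d*t[:,None]
def world(c):
    v,u=np.mgrid[0:384,0:512]; Z=c["depth"]
    P=np.stack([(u-c["cx"])/c["f"]*Z,(v-c["cy"])/c["f"]*Z,Z],-1)
    return P@c["R"].T+c["eye"]
# tool down with jaw (tool x) direction at angle a in the world plane
def att(a):
    x=np.array([np.cos(a),np.sin(a),0]); y=np.array([0,0,-1.]); return R2q(np.c_[x,y,np.cross(x,y)])
E
python3 - <<'E'
from h import *
c=cam("top"); im=c["image"]
cv2.imwrite("pics/topz.png",cv2.resize(im[90:290,180:410],None,fx=3.4,fy=3,interpolation=cv2.INTER_CUBIC)[:600,:800])
W=world(c); 
roi=np.zeros((384,512),np.uint8); roi[95:275,180:405]=1
g=cv2.cvtColor(im,cv2.COLOR_BGR2GRAY)
m=((g>75)*roi).astype(np.uint8)
n,l,st,ce=cv2.connectedComponentsWithStats(m)
for i in range(1,n):
    if st[i,4]<40: continue
    mm=l==i; z=W[...,2][mm]
    pts=np.argwhere(mm)[:,::-1].astype(np.float32)
    r=cv2.minAreaRect(ray(c,pts,7)[:,:2].astype(np.float32))
    print(i,st[i],ce[i].round(1),"z",np.percentile(z,[5,50,95]).round(1),"rect",np.round(r[0],1),np.round(r[1],1),round(r[2],1))
c=cam("scene")
cv2.imwrite("pics/scenez.png",cv2.resize(c["image"][130:330,170:430],None,fx=3,fy=3,interpolation=cv2.INTER_CUBIC))
E
```

```text
1 [ 239   95   72   30 1875] [273.2 108.1] z [ 57.8 106.4 164.8] rect [715.9 250.6] [ 74.6 180.4] 0.0
2 [403  95   2  23  46] [403.5 106. ] z [-810.6 -649.8 -511. ] rect [724.9 -77.4] [ 2.6 56.9] 88.6
4 [309 106  27  26 411] [321.8 118.6] z [ 0.  23.1 26. ] rect [692.7 130.6] [66.2 64.2] 90.0
5 [ 344  111   55   53 2647] [370.8 137. ] z [ 0.6  4.6 49.4] rect [645.7   7.4] [135.3 129.3] 87.3
6 [403 123   2  49  57] [403.9 144.1] z [-907.7 -899.9 -889.5] rect [619.9 -74.8] [  2.5 122.3] 88.6
7 [ 187  134   44   62 2025] [208.6 164.6] z [ 0.8  4.2 49.7] rect [576.3 416.7] [146.9  87.9] 9.4
8 [321 149   9  45 240] [324.7 172.8] z [-0.8  5.8  9.9] rect [559.2 125.6] [111.6  15.6] 3.3
9 [261 163  11  32 175] [266.1 179.7] z [-1.   7.2 10.2] rect [539.8 271.9] [15.2 81.2] 75.8
10 [ 350  177   43   61 1944] [371.2 206.7] z [ 7.5 11.1 39.5] rect [469.5   9.9] [142.2  86.2] 9.4
11 [ 191  200   55   56 2432] [218.2 227.4] z [ 8.  11.1 38.8] rect [419. 392.] [122.3 122.1] 7.9
12 [262 201  10  45 233] [266.3 225. ] z [-1.3  6.1 10. ] rect [429.2 273.3] [111.2  14.9] 7.6
13 [316 207  11  45 241] [321.3 230.7] z [-1.   5.8 10.3] rect [414.1 134.8] [ 15.1 111.4] 81.2
14 [294 214  20  38 242] [299.7 231.7] z [-1.8  5.7  9.6] rect [410.4 189.7] [ 36. 101.] 68.2
18 [278 261  56  10 379] [302.7 265.4] z [-1.4  7.9 10.6] rect [324.7 176. ] [ 22.  136.7] 4.1
```

View pics/topz.png

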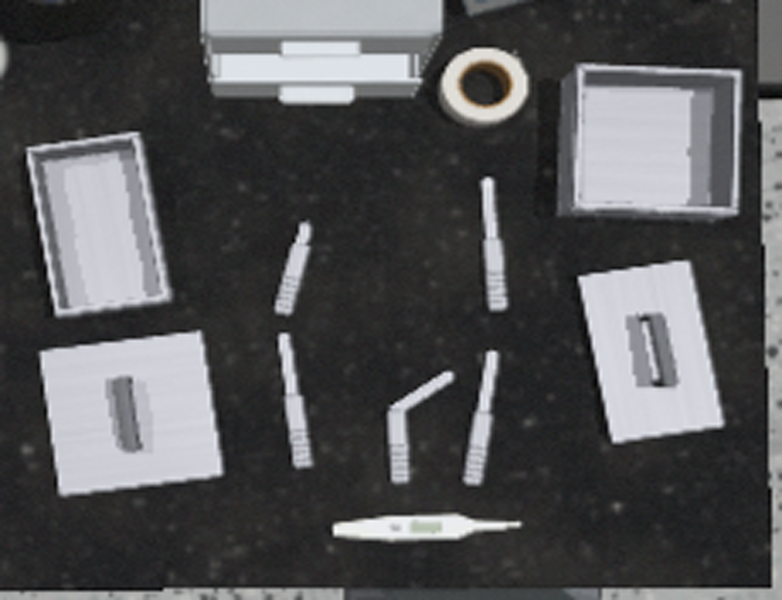

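View pics/scenez.png

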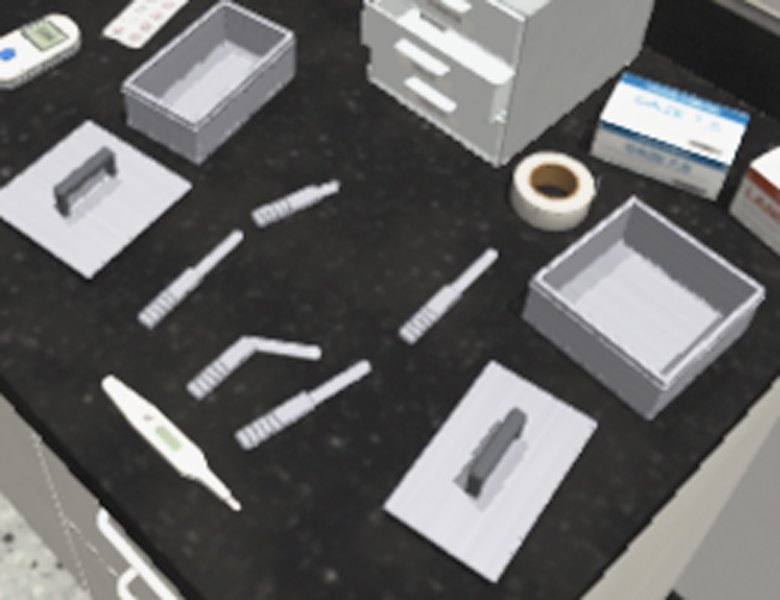

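```bash
cat >> h.py <<'E'
def comps(c,thr=75,roi=(95,275,180,405)):
    m=np.zeros((384,512),np.uint8); g=cv2.cvtColor(c["image"],cv2.COLOR_BGR2GRAY)
    a,b,p,q=roi; m[a:b,p:q]=g[a:b,p:q]>thr
    n,l,st,ce=cv2.connectedComponentsWithStats(m)
    return [(l==i) for i in range(1,n) if st[i,4]>40]
def rect(c,mask,z,dil=0):
    pts=np.argwhere(mask)[:,::-1].astype(float)
    k=np.concatenate([pts+[dx,dy] for dx in(-.5,.5) for dy in(-.5,.5)])
    # undo half-pixel: pixel centres at integer coords
    P=ray(c,k,z)[:,:2].astype(np.float32)
    (ctr,(w,h),a)=cv2.minAreaRect(P)
    a=np.radians(a)
    if w<h: w,h=h,w; a+=np.pi/2
    a=(a+np.pi/2)%np.pi-np.pi/2   # long axis in (-90,90]
    return np.array(ctr),w,h,a
E
python3 - <<'E'
from h import *
for n,roi in(("top",(95,275,180,405)),("scene",(125,325,165,430))):
    c=cam(n); W=world(c)
    print(n)
    for m in comps(c,roi=roi):
        z=np.percentile(W[m][:,2],90)
        uv=np.argwhere(m).mean(0)[::-1]
        zz={True:50}.get(z>42 and z<60, 12 if 7<np.median(W[m][:,2])<14 and m.sum()>900 else 7)
        mm=m
        r=rect(c,mm,zz)
        print(uv.round(),m.sum(),"zpl",zz,r[0].round(1),round(r[1],1),round(r[2],1),"ang",round(np.degrees(r[3]),1))
    # rims by depth
    for nm,(cx,cy) in dict(case=(566,416),tin=(630,10)).items():
        d=np.hypot(W[...,0]-cx,W[...,1]-cy)<110
        m=d&(W[...,2]>46)&(W[...,2]<54)
        r=rect(c,m,50); print(nm,m.sum(),r[0].round(1),round(r[1],1),round(r[2],1),round(np.degrees(r[3]),1))
    for nm,(cx,cy) in dict(ll=(469,10),ls=(419,392)).items():
        d=np.hypot(W[...,0]-cx,W[...,1]-cy)<50
        m=d&(W[...,2]>34)&(W[...,2]<48)
        r=rect(c,m,42); print(nm,m.sum(),r[0].round(1),round(r[1],1),round(r[2],1),round(np.degrees(r[3]),1))
s=bot.read_state(); print(q2R(s["tool_rot"]).round(2))
E
```

```text
top
[273. 108.] 1875 zpl 7 [715.9 250.6] 183.0 77.1 ang -90.0
[404. 106.] 46 zpl 7 [724.9 -77.4] 59.5 5.1 ang -1.4
[322. 119.] 411 zpl 7 [692.7 130.6] 68.8 66.7 ang 90.0
[371. 137.] 2647 zpl 50 [636.7  21.7] 131.1 125.5 ang 87.3
[404. 144.] 57 zpl 7 [620.  -74.8] 125.0 5.1 ang -1.4
[209. 165.] 2026 zpl 50 [570.6 411. ] 142.6 86.2 ang 9.5
[325. 173.] 239 zpl 7 [559.2 125.6] 114.2 18.1 ang 3.3
[266. 180.] 176 zpl 7 [539.8 271.9] 84.2 18.2 ang -14.1
[371. 207.] 1941 zpl 12 [469.4  11.5] 144.2 88.5 ang 9.3
[218. 227.] 2434 zpl 12 [419.2 391.5] 124.3 124.3 ang 7.9
[266. 225.] 235 zpl 7 [429.2 273.2] 113.9 17.9 ang 7.0
[321. 231.] 240 zpl 7 [414.1 134.8] 114.2 17.9 ang -8.8
[300. 232.] 241 zpl 7 [410.5 189.9] 104.3 39.0 ang -22.1
[303. 265.] 377 zpl 7 [324.1 175.9] 138.8 24.5 ang 89.8
case 303 [572.  412.8] 138.6 82.8 9.4
tin 350 [639.4  17.3] 119.5 119.2 -2.5
ll 134 [470.2  13.7] 61.8 15.7 9.6
ls 126 [420.1 392. ] 61.9 14.8 7.4
scene
[219. 134.] 371 zpl 7 [603.  539.7] 106.9 53.5 ang 16.9
[351. 154.] 5558 zpl 7 [795.8 215.1] 332.3 273.0 ang -44.5
[419. 130.] 261 zpl 7 [1006.9  162.6] 85.2
[... 377 characters left out ...]
l 50 [625.2  12.2] 152.8 131.2 ang -2.9
[232. 223.] 272 zpl 7 [429. 274.] 117.6 22.0 ang 8.8
[318. 229.] 274 zpl 7 [559.4 125.5] 116.9 20.1 ang 4.3
[251. 250.] 314 zpl 7 [410.4 188. ] 103.9 42.1 ang -21.0
[269. 265.] 335 zpl 7 [414.3 134.5] 115.8 20.5 ang -9.2
[333. 286.] 2786 zpl 12 [470.   11.8] 146.3 88.9 ang 9.2
[186. 301.] 2212 zpl 7 [219.7 204.3] 212.5 88.6 ang 89.9
[225. 276.] 524 zpl 7 [325.2 177.6] 145.3 25.5 ang -89.2
[409. 301.] 2201 zpl 7 [ 563.1 -122.4] 219.9 81.6 ang 0.1
case 273 [570.6 409.5] 143.6 87.1 9.5
tin 463 [638.1  14.7] 122.5 119.5 -2.9
ll 183 [467.7   9.8] 65.0 15.0 9.1
ls 124 [417.3 387.8] 66.4 19.6 7.1
[[ 0.33 -0.   -0.94]
 [ 0.94 -0.    0.33]
 [-0.   -1.    0.  ]]
```

```bash
python3 - <<'E'
from h import *
r=np.radians
for p,a in [((430,200,330),90),((639,16,80),87.3),((639,16,250),87.3),((571,411,25),99.4),((571,411,250),99.4),((469,12,37),99.3),((419,392,37),97.5),((559,125,22),93.3),((540,272,22),76)]:
    q=bot.ik(np.array(p,float),att(r(a))); print(p,a,None if q is None else q.round(2))
t=bot.read_state()["clock"]
bot.move_to(np.array([430,200,330.]),att(r(90)))
print(bot.read_state()["clock"]-t)
c=cam("wrist"); np.savez("pics/w1.npz",**c); cv2.imwrite("pics/w1.png",c["image"])
E
```

```text
(430, 200, 330) 90 [ 0.36  0.08  1.6  -0.    1.46 -1.21]
(639, 16, 80) 87.3 [-0.03  0.67  1.39 -0.    1.08 -1.56]
(639, 16, 250) 87.3 [-0.03  0.5   1.24 -0.    1.4  -1.56]
(571, 411, 25) 99.4 [ 0.57  0.87  1.18 -0.    1.09 -1.16]
(571, 411, 250) 99.4 [ 0.57  0.66  1.   -0.    1.48 -1.16]
(469, 12, 37) 99.3 [-0.05  0.43  1.92 -0.    0.79 -1.79]
(419, 392, 37) 97.5 [ 0.69  0.61  1.62 -0.    0.91 -1.01]
(559, 125, 22) 93.3 [ 0.16  0.63  1.62 -0.    0.88 -1.47]
(540, 272, 22) 76 [ 0.41  0.69  1.52 -0.    0.93 -0.92]
1.5167000000000002
```

View pics/w1.png

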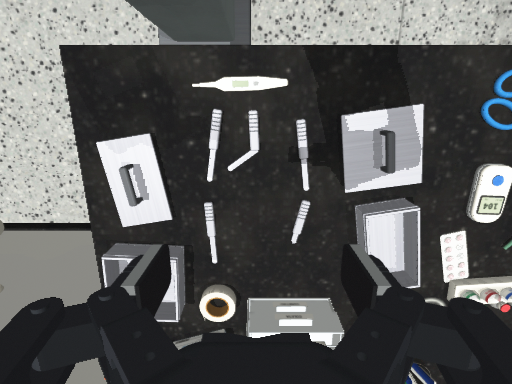

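```bash
cat >> h.py <<'E'
def survey(c,thr=75,roi=(60,300,80,440)):
    W=world(c); out=[]
    for m in comps(c,thr,roi):
        r=rect(c,m,7); out.append((m,r))
    return W,out
E
python3 - <<'E'
from h import *
c=cam("wrist"); W,o=survey(c)
for m,r in o:
    if m.sum()>5000: continue
    uv=np.argwhere(m).mean(0)[::-1]; zz=7
    if m.sum()>1500: zz=12; r=rect(c,m,12)
    print(uv.round(),m.sum(),zz,r[0].round(1),round(r[1],1),round(r[2],1),round(np.degrees(r[3]),1))
for nm,(cx,cy,lo,hi,z,R_) in dict(case=(572,412,46,54,50,110),tin=(639,17,46,54,50,110),ll=(469,12,34,48,42,50),ls=(419,392,34,48,42,50)).items():
    m=(np.hypot(W[...,0]-cx,W[...,1]-cy)<R_)&(W[...,2]>lo)&(W[...,2]<hi)
    r=rect(c,m,z); print(nm,m.sum(),r[0].round(1),round(r[1],1),round(r[2],1),round(np.degrees(r[3]),1))
E
```

```text
[244.  83.] 1073 7 [323.3 175.9] 138.2 21.5 90.0
[213. 141.] 590 7 [412.8 133.8] 112.7 16.0 -9.1
[249. 140.] 607 7 [408.9 187.9] 101.9 37.9 -21.3
[303. 151.] 578 7 [427.4 272.6] 112.5 16.3 7.5
[135. 179.] 4642 12 [467.5  10.9] 142.4 87.0 9.4
[ 83. 202.] 328 7 [493.8 -74.3] 92.0 17.9 -9.8
[390. 241.] 4973 12 [585.  416.2] 177.1 116.9 9.2
[300. 220.] 374 7 [537.2 271. ] 80.2 17.5 -14.0
[211. 229.] 465 7 [557.3 124.8] 112.7 16.4 3.3
[ 88. 266.] 1081 7 [620.5 -86.7] 139.0 36.6 -9.8
[126. 263.] 1672 12 [609.5 -23.3] 125.1 80.8 -29.9
[176. 274.] 832 7 [632.4  54.7] 110.0 41.1 -4.0
[218. 293.] 414 7 [670.4 131.7] 62.8 30.9 90.0
[288. 298.] 167 7 [682.8 257. ] 148.7 6.3 90.0
case 573 [569.3 409.3] 138.9 81.7 9.1
tin 449 [635.7  15.4] 120.1 118.2 -2.8
ll 369 [467.   12.6] 61.1 15.8 9.5
ls 407 [417.5 388.2] 61.5 14.2 7.7
```

```bash
cat >> h.py <<'E'
VIEW=np.array([430,200,330.])
def clk(): return bot.read_state()["clock"]
def view(): bot.move_to(VIEW,att(np.pi/2))
def levers(c=None):
    """list of dict(kind, ctr, ang, grasp) seen on the table from the view pose"""
    c=c or cam("wrist"); out=[]
    for m in comps(c,75,(60,300,80,440)):
        n=m.sum()
        if not 250<n<800: continue
        (ctr,w,h,a)=rect(c,m,7); u=np.array([np.cos(a),np.sin(a)])
        if ctr[0]>640 or not 50<ctr[1]<345 or ctr[0]<350: continue
        if h>25:
            P=ray(c,np.argwhere(m)[:,::-1],8)[:,:2]; t=P[:,0].min()
            H=P[P[:,0]<t+45]
            # (handle is 60 long; drop the first 8 mm so the end cap does not skew)
            vx,vy,x0,y0=cv2.fitLine(H[H[:,0]>t+6].astype(np.float32),cv2.DIST_L2,0,.01,.01).ravel()
            u=np.array([vx,vy])*np.sign(vx); end=((H-[x0,y0])@u).min()-1
            o=np.array([x0,y0])+u*(end+55); k="bent"; a=np.arctan2(u[1],u[0])
        elif w<95: k="stub"; o=ctr+17*u
        else: k="sound"; o=ctr
        out.append(dict(kind=k,o=o,ang=a,g=o-14*u,n=n,w=w,h=h))
    return out
def pick(l,z=21.5):
    q=att(l["ang"]+np.pi/2); g=l["g"]
    bot.move_gripper(36)
    bot.move_to(np.r_[g,120.],q)
    hit=bot.servo_line(np.r_[g,z],q,speed=80,until_force=10)
    s=bot.read_state(); print("down",hit,s["ee_pos"].round(1))
    bot.move_gripper(4,grip_force=60)
    print("grip",round(bot.read_state()["grip_width"],1))
    bot.servo_line(np.r_[g,150.],q,speed=150)
    print("up grip",round(bot.read_state()["grip_width"],1),"t",round(clk(),1))
E
python3 - <<'E'
from h import *
print(bot.tip_reach)
L=levers()
for l in L: print(l["kind"],l["o"].round(1),np.degrees(l["ang"]).round(1),l["g"].round(1),round(l["w"]),round(l["h"]))
l=[l for l in L if l["kind"]=="stub"][0]
pick(l)
c=cam("wrist"); cv2.imwrite("pics/p1.png",c["image"]); 
E
```

```text
19.0
sound [412.9 133.8] -9.0 [399.1 136. ] 112 16
bent [413.3 197.8] 4.9 [399.4 196.6] 102 38
sound [427.4 272.6] 7.5 [413.5 270.8] 113 16
stub [553.8 266.9] -14.0 [540.2 270.3] 80 18
sound [557.4 124.8] 3.3 [543.4 123.9] 113 16
down False [540.4 270.4  22. ]
grip 11.7
up grip 11.6 t 6.2
```

View pics/p1.png

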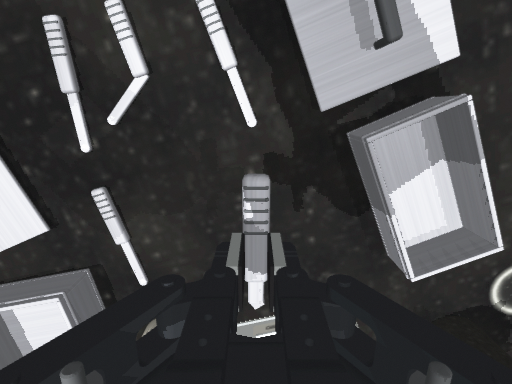

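```bash
cat >> h.py <<'E'
TIN=(np.array([637.,16.]),np.radians(-2.8)); CASE=(np.array([570.3,410.5]),np.radians(9.3))
def place(box,dx,dy,ztip_above_floor,open_by=8,via=(470,180,220)):
    o,a=box; Rm=np.array([[np.cos(a),-np.sin(a)],[np.sin(a),np.cos(a)]]); p=o+Rm@[dx,dy]; q=att(a+np.pi/2)
    if via is not None: bot.move_to(np.array(via,float),q)
    bot.move_to(np.r_[p,140.],q)
    w=bot.read_state()["grip_width"]; print("grip before",round(w,1))
    z=26+ztip_above_floor
    hit=bot.servo_line(np.r_[p,z],q,speed=100,until_force=12)
    print("in",hit,bot.read_state()["ee_pos"].round(1))
    bot.move_gripper(w+open_by); bot.dwell(.3)
    bot.servo_line(np.r_[p,150.],q,speed=150)
    print("t",round(clk(),1))
E
python3 - <<'E'
from h import *
place(TIN,0,-22,3)
view()
c=cam("wrist"); cv2.imwrite("pics/p2.png",c["image"])
L=levers(c)
for l in L: print(l["kind"],l["o"].round(1),np.degrees(l["ang"]).round(1))
pick([l for l in L if l["kind"]=="bent"][0])
c=cam("wrist"); cv2.imwrite("pics/p3.png",c["image"])
E
```

```text
grip before 11.9
in False [636.3  -6.   29.8]
t 10.7
sound [412.7 133.6] -9.3
bent [413.8 197.5] 4.3
sound [427.5 272.5] 7.3
stub [556.3 124.6] 3.3
stub [611.6 140.5] -8.8
stub [612.  254.3] 8.0
down False [400.1 196.5  21.9]
grip 11.7
up grip 11.6 t 15.9
```

View pics/p2.png

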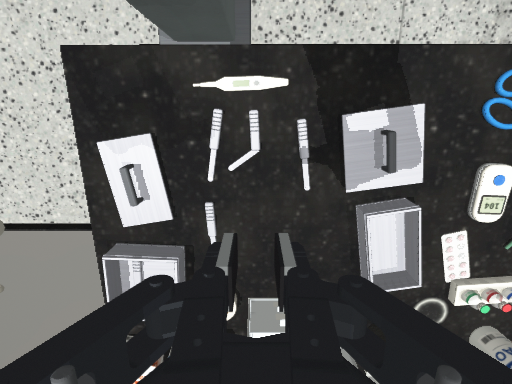

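View pics/p3.png

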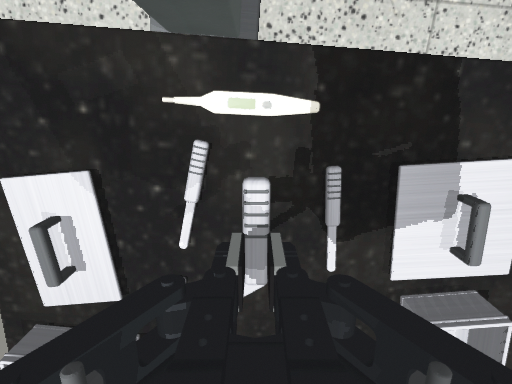

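```bash
cat >> h.py <<'E'
def view():
    bot.move_to(VIEW,att(np.pi/2)); bot.move_gripper(85)
E
python3 - <<'E'
from h import *
place(TIN,-2,21,5)
view()
c=cam("wrist"); cv2.imwrite("pics/p4.png",c["image"])
L=levers(c)
for l in L: print(l["kind"],l["o"].round(1),np.degrees(l["ang"]).round(1))
E
```

```text
grip before 11.4
in False [636.4  37.1  31.8]
t 20.1
sound [413.  133.7] -9.1
sound [427.8 272.1] 6.7
sound [557.8 124.6] 3.0
```

View pics/p4.png

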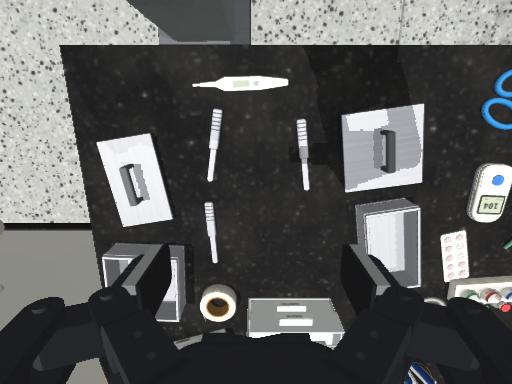

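```bash
python3 - <<'E'
from h import *
for i,(dy,zz) in enumerate([(-11,3),(9,15)]):
    if i: 
        view()
        c=cam("wrist"); cv2.imwrite(f"pics/p5_{i}.png",c["image"])
    L=[l for l in levers() if l["kind"]=="sound"]
    for l in L: print(l["kind"],l["o"].round(1),np.degrees(l["ang"]).round(1))
    l=max(L,key=lambda l:l["o"][0]-l["o"][1]) if i==0 else max(L,key=lambda l:l["o"][1])
    pick(l)
    c=cam("wrist"); cv2.imwrite(f"pics/p6_{i}.png",c["image"])
    if bot.read_state()["grip_width"]<9: print("LOST"); break
    place(CASE,-14,dy,zz,open_by=7)
view()
c=cam("wrist"); cv2.imwrite(f"pics/p7.png",c["image"])
for l in levers(c): print(l["kind"],l["o"].round(1),np.degrees(l["ang"]).round(1))
E
```

```text
sound [413.  133.7] -9.1
sound [427.8 272.1] 6.7
sound [557.7 124.6] 3.0
down False [544.1 123.9  22. ]
grip 11.5
up grip 11.3 t 26.3
grip before 11.7
in True [558.  397.4  30. ]
t 30.4
sound [413.  133.7] -9.1
sound [427.8 272.1] 6.7
down False [414.2 270.6  21.9]
grip 11.7
up grip 11.6 t 36.5
grip before 11.6
in False [555.4 417.4  41.9]
t 40.7
sound [413.  133.7] -9.1
```

View pics/p7.png

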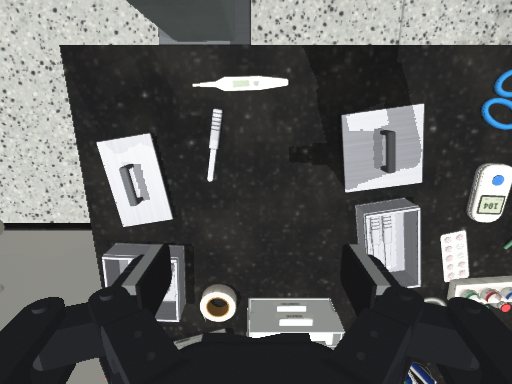

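```bash
python3 - <<'E'
from h import *
bot.move_to(np.array([500,400,260.]),att(np.radians(99)))
c=cam("wrist"); cv2.imwrite("pics/p8.png",c["image"]); W=world(c); np.savez("pics/p8.npz",**c)
m=(np.hypot(W[...,0]-571,W[...,1]-411)<110)&(W[...,2]>46)&(W[...,2]<54)
r=rect(c,m,50); print("case",m.sum(),r[0].round(1),round(r[1],1),round(r[2],1),round(np.degrees(r[3]),1))
t=cam("top"); cv2.imwrite("pics/t8.png",cv2.resize(t["image"][90:290,180:410],None,fx=3,fy=3))
E
```

```text
case 1123 [569.5 411.3] 136.9 80.9 9.3
```

View pics/p8.png

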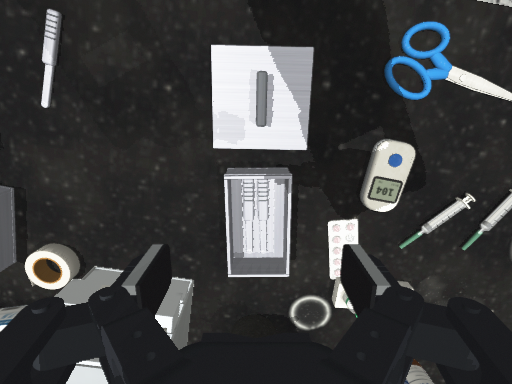

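```bash
python3 - <<'E'
from h import *
view()
L=[l for l in levers() if l["kind"]=="sound"]
for l in L: print(l["kind"],l["o"].round(1),np.degrees(l["ang"]).round(1))
pick(L[0])
place(CASE,-14,0,16,open_by=7)
bot.move_gripper(85)
bot.move_to(np.array([500,400,260.]),att(np.radians(99)))
c=cam("wrist"); cv2.imwrite("pics/p9.png",c["image"][:300,150:360].repeat(2,0).repeat(2,1))
bot.move_to(np.array([430,200,330.]),att(np.pi/2))
bot.move_to(np.array([560,20,260.]),att(np.pi/2))
c=cam("wrist"); cv2.imwrite("pics/p10.png",c["image"]); W=world(c)
m=(np.hypot(W[...,0]-637,W[...,1]-16)<110)&(W[...,2]>46)&(W[...,2]<54)
r=rect(c,m,50); print("tin",m.sum(),r[0].round(1),round(r[1],1),round(r[2],1),round(np.degrees(r[3]),1))
print(clk())
E
```

```text
sound [413.  133.7] -9.0
down False [399.4 136.   21.9]
grip 11.7
up grip 11.5 t 48.9
grip before 11.8
in False [556.8 408.5  42.9]
t 53.0
tin 1248 [637.4  14.5] 118.0 116.8 -2.7
56.1
```

View pics/p9.png

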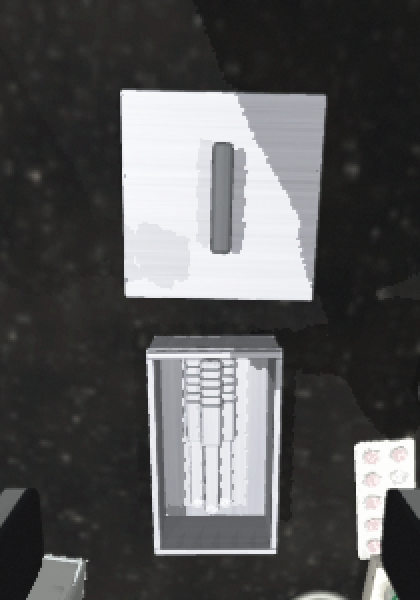

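View pics/p10.png

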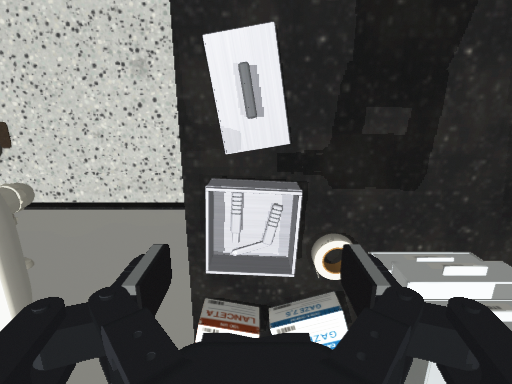

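```bash
cat >> h.py <<'E'
def lidmeas(cx,cy,ang,dx=-70):
    bot.move_to(np.array([cx+dx,cy,230.]),att(ang+np.pi/2)); bot.dwell(.2)
    c=cam("wrist"); W=world(c)
    d=np.hypot(W[...,0]-cx,W[...,1]-cy)
    m=(d<100)&(W[...,2]>8)&(W[...,2]<16); r=rect(c,m,12)
    print("plate",m.sum(),r[0].round(1),round(r[1],1),round(r[2],1),round(np.degrees(r[3]),1))
    m=(d<45)&(W[...,2]>39)&(W[...,2]<46); b=rect(c,m,42)
    print("bar",m.sum(),b[0].round(1),round(b[1],1),round(b[2],1),round(np.degrees(b[3]),1))
    return c,r,b
E
python3 - <<'E'
from h import *
c,r,b=lidmeas(467.5,11.5,np.radians(9.4)); cv2.imwrite("pics/l1.png",c["image"])
E
```

```text
plate 6255 [467.9  10.2] 139.7 84.8 9.3
bar 447 [467.1  10.2] 60.7 12.9 9.1
```

View pics/l1.png

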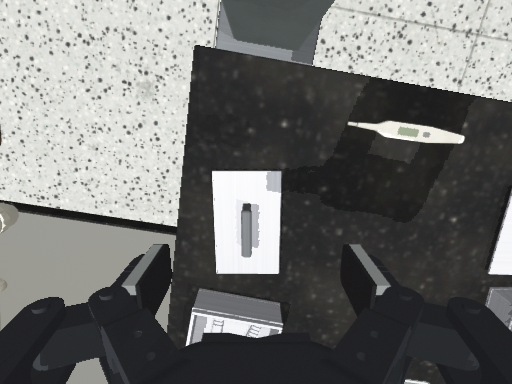

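```bash
cat >> h.py <<'E'
def picklid(g,ang,z=38.):
    q=att(ang+np.pi/2); bot.move_gripper(40)
    bot.move_to(np.r_[g,110.],q)
    print(bot.servo_line(np.r_[g,z],q,speed=80,until_force=10),bot.read_state()["ee_pos"].round(1))
    bot.move_gripper(2,grip_force=100); print("grip",bot.read_state()["grip_width"].round(1))
    bot.servo_line(np.r_[g,180.],q,speed=120); print("grip",bot.read_state()["grip_width"].round(1))
E
python3 - <<'E'
from h import *
picklid(np.array([467.6,10.2]),np.radians(9.2))
q=att(np.radians(99.2))
bot.move_to(np.array([430,200,260.]),q)
c=cam("wrist"); cv2.imwrite("pics/l2.png",c["image"]); t=cam("top"); cv2.imwrite("pics/l2t.png",t["image"])
bot.move_to(np.array([569.5,411.3,150.]),q); bot.dwell(.2)
c=cam("wrist"); cv2.imwrite("pics/l3.png",c["image"])
t=cam("scene"); cv2.imwrite("pics/l3t.png",t["image"])
print(bot.read_state()["grip_width"],bot.read_state()["ee_pos"],clk())
E
```

```text
False [467.9  10.2  38.5]Traceback (most recent call last):
  File "<stdin>", line 2, in <module>
  File "h.py", line 104, in picklid
    bot.move_gripper(2,grip_force=100); print("grip",bot.read_state()["grip_width"].round(1))
                                                     ^^^^^^^^^^^^^^^^^^^^^^^^^^^^^^^^^^^^
AttributeError: 'float' object has no attribute 'round'
```

```bash
sed -i 's/bot.read_state()\["grip_width"\].round(1)/round(bot.read_state()["grip_width"],1)/' h.py
python3 - <<'E'
from h import *
q=att(np.radians(99.2)); gw=lambda:round(bot.read_state()["grip_width"],1)
print(gw())
bot.servo_line(np.array([467.6,10.2,180]),q,speed=120); print(gw())
bot.move_to(np.array([430,200,260.]),q)
c=cam("wrist"); cv2.imwrite("pics/l2.png",c["image"])
bot.move_to(np.array([569.5,411.3,150.]),q); bot.dwell(.2)
c=cam("wrist"); cv2.imwrite("pics/l3.png",c["image"])
t=cam("scene"); cv2.imwrite("pics/l3t.png",t["image"])
print(gw(),bot.read_state()["ee_pos"],clk())
E
```

```text
9.5
10.2
9.5 [569.68253467 410.89875982 150.89672428] 63.2083
```

View pics/l3.png

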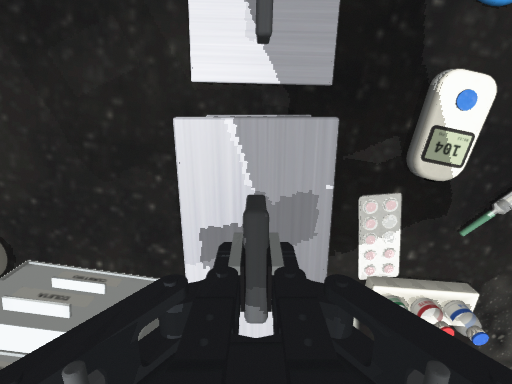

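View pics/l3t.png

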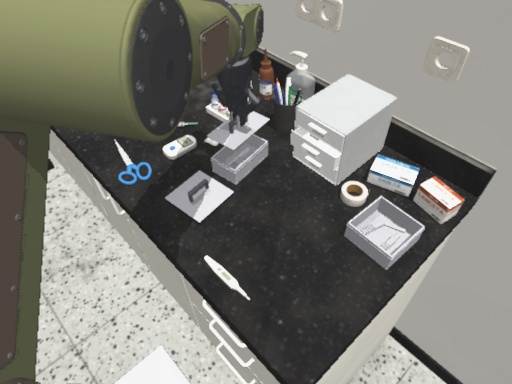

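```bash
python3 - <<'E'
from h import *
q=att(np.radians(99.3))
p=np.array([569.4,411.5])
print(bot.servo_line(np.r_[p,95.],q,speed=80,until_force=15),bot.read_state()["ee_pos"].round(1))
print(bot.servo_line(np.r_[p,79.5],q,speed=25,until_force=10),bot.read_state()["ee_pos"].round(1),bot.read_state()["ft_force"].round(1))
c=cam("wrist"); cv2.imwrite("pics/l4.png",c["image"])
E
```

```text
False [569.6 411.6  95.5]
True [569.3 411.4  80.7] [-0.8 -1.4  6.4]
```

View pics/l4.png

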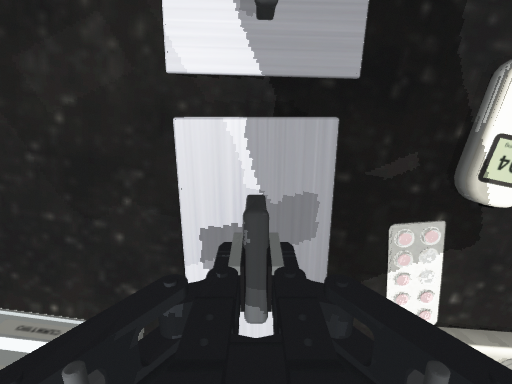

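```bash
python3 - <<'E'
from h import *
q=att(np.radians(99.3)); p=np.array([569.4,411.5])
bot.move_gripper(40); bot.dwell(.2)
bot.servo_line(np.r_[p,200.],q,speed=150)
c,r,b=lidmeas(419,390.5,np.radians(7.6))
cv2.imwrite("pics/l5.png",c["image"]); W=world(c)
m=(np.hypot(W[...,0]-569.5,W[...,1]-411)<80)&(W[...,2]>49)&(W[...,2]<60)
P=W[m]; A=np.c_[P[:,:2]-P[:,:2].mean(0),np.ones(len(P))]; k=np.linalg.lstsq(A,P[:,2],rcond=None)[0]; print("case lid plane",k,m.sum(),clk())
E
```

```text
plate 7511 [432.5 392.8] 150.7 120.6 7.5
bar 454 [417.  390.5] 59.2 11.8 7.4
case lid plane [9.59878694e-03 1.38124674e-03 5.32974340e+01] 2283 67.35
```

View pics/l5.png

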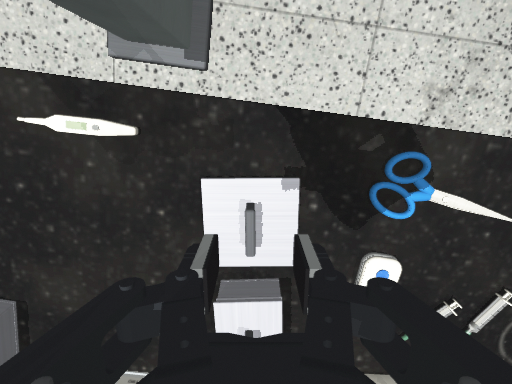

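```bash
python3 - <<'E'
from h import *
c=cam("wrist"); W=world(c); d=np.hypot(W[...,0]-417.5,W[...,1]-390.5)
m=(d<88)&(W[...,2]>8)&(W[...,2]<16)
# plate component only
n,l,st,ce=cv2.connectedComponentsWithStats(cv2.erode(m.astype(np.uint8),np.ones((3,3))))
i=1+np.argmax(st[1:,4]); r=rect(c,cv2.dilate((l==i).astype(np.uint8),np.ones((3,3)))>0,12); print(r)
E
```

```text
(array([417.33267212, 390.81915283]), 120.63902282714844, 120.37620544433594, np.float64(-1.4397724713318754))
```

```bash
python3 - <<'E'
from h import *
picklid(np.array([417.3,390.7]),np.radians(7.5))
gw=lambda:round(bot.read_state()["grip_width"],1)
q=att(np.radians(87.3)); p=np.array([637.4,14.5])
bot.move_to(np.array([430,200,260.]),q); print(gw())
bot.move_to(np.array([560,20,220.]),q)
bot.move_to(np.r_[p,150.],q); bot.dwell(.2)
print(gw(),bot.read_state()["ee_pos"].round(1),clk())
c=cam("wrist"); cv2.imwrite("pics/l6.png",c["image"])
t=cam("scene"); cv2.imwrite("pics/l6t.png",t["image"])
E
```

```text
False [417.6 390.9  38.5]
grip 10.3
grip 10.1
9.8
9.9 [637.3  15.1 151.8] 73.4333
```

View pics/l6.png

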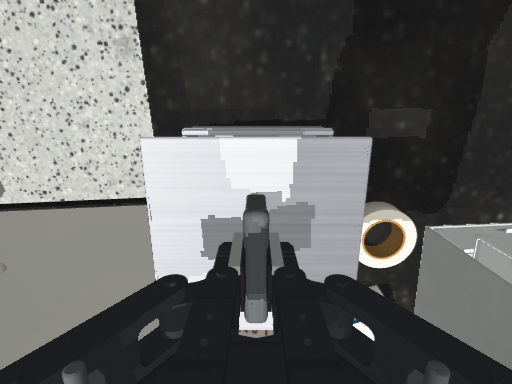

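View pics/l6t.png

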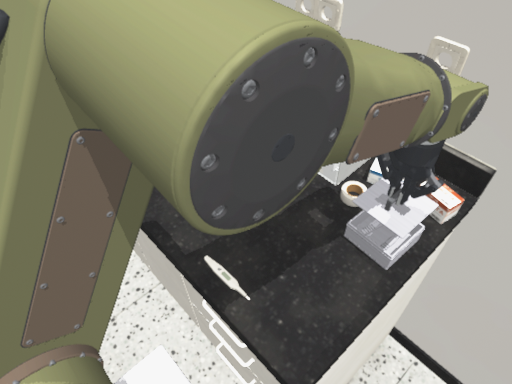

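```bash
python3 - <<'E'
from h import *
q=att(np.radians(87.3)); p=np.array([637.4,14.5])
print(bot.servo_line(np.r_[p,95.],q,speed=80,until_force=15),bot.read_state()["ee_pos"].round(1))
print(bot.servo_line(np.r_[p,79.],q,speed=25,until_force=10),bot.read_state()["ee_pos"].round(1),bot.read_state()["ft_force"].round(1))
c=cam("wrist"); cv2.imwrite("pics/l7.png",c["image"])
E
```

```text
False [637.7  14.5  95.4]
True [637.3  14.5  80.7] [-1.1  0.6  6.1]
```

View pics/l7.png

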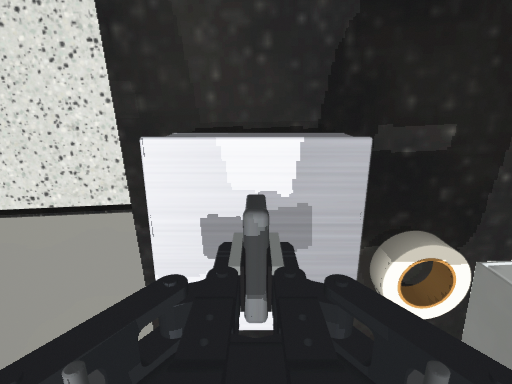

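Seated (42.2 mm rise again). Release and check everything.

```bash
python3 - <<'E'
from h import *
q=att(np.radians(87.3)); p=np.array([637.4,14.5])
bot.move_gripper(40); bot.dwell(.2)
bot.servo_line(np.r_[p,200.],q,speed=150)
def chk(c,o,n):
    W=world(c); m=(np.hypot(W[...,0]-o[0],W[...,1]-o[1])<95)&(W[...,2]>49)&(W[...,2]<60)
    P=W[m]; A=np.c_[P[:,:2]-P[:,:2].mean(0),np.ones(len(P))]; k=np.linalg.lstsq(A,P[:,2],rcond=None)[0]
    r=rect(c,m,54); print(n,k.round(3),r[0].round(1),round(r[1],1),round(r[2],1),np.degrees(r[3]).round(1),m.sum())
bot.move_to(np.array([560,20,260.]),att(np.pi/2)); bot.move_gripper(85); bot.dwell(.2)
c=cam("wrist"); chk(c,(637,14.5),"tin")
bot.move_to(np.array([430,200,330.]),att(np.pi/2))
bot.move_to(np.array([500,400,260.]),att(np.radians(99))); bot.dwell(.2)
c=cam("wrist"); chk(c,(569.5,411.3),"case")
bot.move_to(np.array([430,200,330.]),att(np.pi/2))
bot.move_joints(np.array([1.163,0.3,1.521,0,1.321,-0.067])); bot.dwell(.3)
c=cam("top"); cv2.imwrite("pics/fin.png",cv2.resize(c["image"][80:300,140:410],None,fx=2.9,fy=2.7))
for m in comps(c):
    r=rect(c,m,7); print(np.argwhere(m).mean(0)[::-1].round(),m.sum(),r[0].round(1))
print(clk())
E
```

```text
tin [-1.0000e-03 -1.0000e-03  5.3455e+01] [637.1  12.8] 121.1 120.3 -2.7 8108
case [-2.0000e-03 -0.0000e+00  5.3487e+01] [569.4 409.7] 139.8 84.7 9.3 6560
[273. 108.] 1876 [715.9 250.6]
[404. 106.] 46 [724.9 -77.4]
[322. 119.] 411 [692.7 130.6]
[372. 136.] 2800 [647.    4.5]
[404. 144.] 57 [620.  -74.8]
[209. 164.] 2135 [577.2 416.7]
[303. 265.] 379 [324.1 175.9]
82.6
```

View pics/fin.png

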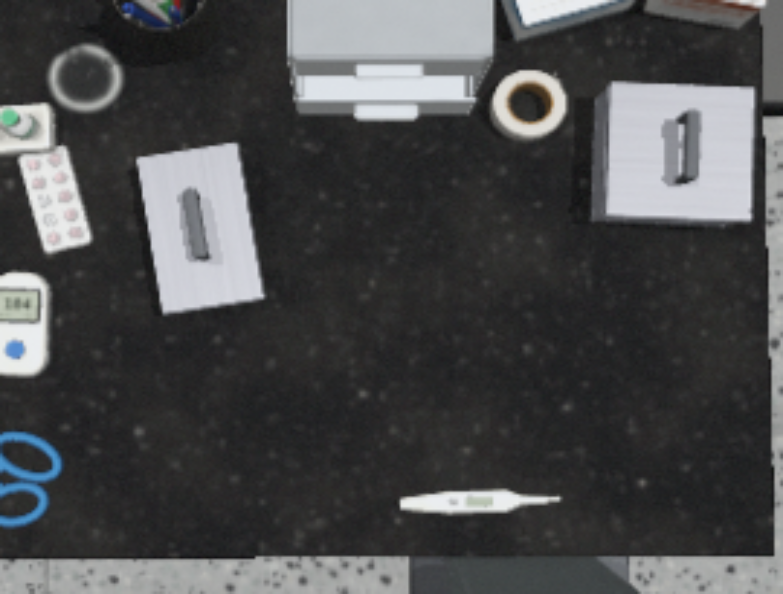

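The picture shows both lids seated, the table clear of levers, and the thermometer and tape centroids unchanged.

```bash
python3 - <<'E'
from h import *
bot.finish_job()
E
```

```text
the job is handed in; nothing more can be done
```

The job is handed in. Five levers were on the worktop: the three sound ones are in the long case, and the bent and snapped ones are in the square tin. Both lids are on their own containers. It took about 83 s of the 210 s allowed.

**Lid checks:** After release, both lid tops measured level (slope 0.002 or less) at about 53.5 mm, where 54 mm is nominal. Each lid's centre was within 2 mm of its container's measured centre. The grip height at seating gave lid origins of about 42.2 mm, where 42 mm is nominal.

**Levers and bystanders:** I saw all five levers inside their containers before closing the lids. The final top picture shows no levers left on the table. The thermometer and tape came out at the same positions as at the start. I did not measure the glucose meter; it is only partly in the final picture and the arm never worked on it.

**Disagreements:** The top and wrist cameras differed by about 2–4 mm throughout, so I placed the lids using the wrist camera. The first lever put in the case tripped the 12 N contact stop about 1 mm early, but it lay properly inside when I looked afterwards. I noticed no lever being knocked aside and no slackening of the grip.

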